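Lock the tube spinner's drive and hold its lid open for loading

ROBOT

A 6-joint arm with a two-finger parallel gripper is mounted at the origin on the work surface; the furniture and walls round the work are solid. World frame = base frame: x ahead of the robot, y to its left, z up, the work surface at z = 0. Lengths are in mm, angles in degrees, forces in N, time in s.
With the tool pointing down it reaches from about 300 to 850 mm from the base axis. Payload 4.2 kg.
Tool frame: the origin (TCP) lies between the finger pads; the fingertips stand 14 mm ahead of it and the grasp point (between the pads) lies 5 mm behind it; z points along the fingers, y is the line along which they close (so a half turn about z gives the same grasp; the last joint's range is limited). The gripper opens to 91 mm and grips with 3 to 60 N. Pads are 32 mm wide; open, the fingers measure 118 mm over their backs; the gripper's body (76 mm by 178 mm) begins 60 mm behind the grasp point.
Start: joints at [63.312, 18.312, 89.639, -0, 72.044, -1.146], TCP at [247.932, 518.817, 227.976] pointing down, gripper open.
Joint ranges: [-177.97, 177.97], [-48.28, 115.42], [12.27, 149.76], [-77.06, 257.06], [2.81, 150.46], [-146.56, 146.56]. Speed limits (degrees/s): [147.25, 147.25, 180, 180, 180, 180].

INTERFACE

Orientations are given as [roll, pitch, yaw] about the fixed x, y, z axes, in that order (R = Rz(yaw) Ry(pitch) Rx(roll)).
In Python, from workcell import * gives the robot as it stands. The module is installed in compiled form; this text tells all that it offers.
- The arm moves only by the tool send_rows, never from a script. Its argument "deltas" is a list of rows, each a list of 2 entries, a list of its own where there are three numbers: the shift along the tool's x, y, z normalised to -1 to 1, where 1 is 0.5 m, then the turn, a rotation vector about the tool's x, y, z normalised to -1 to 1, where 1 is 0.5 rad. A call has 1 to 10 rows; each row shifts and turns the commanded pose from where the row before left it, along the tool's axes as they then stand; what a row does not reach is not made up. A row lasts 1/10 s, in which the tool goes at most 50 mm and 8.59 degrees, less where a joint would pass 70% of its speed; a pose out of reach is approached as far as the arm can. A call with a number of a shift or a turn outside -1 to 1 is refused whole. A call with a gripper value outside its range is refused whole. "grip" is the closure, from 0 (fully open) to 1 (shut), set as the call begins (left out, the last holds). The fingers move at their own pace and stop on an object; "grip_force" is the grip in N (left out, the last holds). Time passes only in rows, so rows that do not move let the fingers close. It gives the time, the measured TCP pose, the force, the opening and the grip force at its end, in the units of the state.
- state(): the state, without advancing time (a new reading comes with each control period).
- grab_frame(name): name is "scene" or "top" or "wrist"; returns the picture (400x640x3 uint8, red, green, blue); there is no depth.
- calibration(name): a dict with "mtx" (3x3 intrinsics, pixels), "R" (3x3) and "t" (3): a world point X has camera coordinates R X + t. Camera axes: x right, y down, z forward; pixel columns grow to the right and rows downward; lengths in mm; the calibration is good to about 2 mm. The wrist camera is an equidistant fisheye: a pixel r from the principal point sees the ray r / f radians off the axis. A picture is of the moment at which its call begins: read the wrist's pose just before it. calibration takes no time and is no camera call; for the wrist camera it gives the pose at the moment of the call.
- job_done(): hands the job in; it is judged then, once.
Trained networks look in the newest picture that a camera, given by its name, has taken for a name from the list of things; names that differ only in an ending like _2 or _b are one class to them, and where a whole thing is asked for, a point or a joint stands for the part that bears it (a point fixed in the world has none). Each returns a list of dicts, best first, with "p" (0 to 1); they miss things now and then, are a little off and sometimes report something else, mostly with a low value. They report only what shows in the picture. A call takes as long as a camera call.
- trace(camera, label): "pixels" (400x640 bool, what is visible of it) and "bbox" ([left, top, width, height] in pixels, round what is visible of it).
The state is a dict: "time_s": time; "qpos": joint angles; "qvel": joint speeds; "effort": joint torques, N m; "ee_pos": TCP position; "ee_rot": TCP orientation; "force": force on the tool from outside, world axes, zero at the start; "torque": the same for the moment, N m; "gripper_width": finger opening in mm; "gripper_force": force on a finger pad.
Only numpy, scipy, OpenCV 4.12 (cv2) and the standard library are available. Lean on these libraries where they do the work, as an engineer would, in place of code of your own. Each camera call takes 0.05 s, during which the arm holds its last target. There are 200 camera calls.

TASK

I want to load the white tube spinner, but the stay that props its lid is gone. First turn the black lock ring on its deck clockwise to its stop, so the white line on the ring stands at the green locked mark, and only then lift the clear lid by its steel pull bar to 60 degrees and keep it there: finish while still holding the bar, because the lid springs shut if let go. Leave the other things on the bench where they are.

Things in the scene. Friction and masses are not known exactly. Their poses are not given: they have to be found in the camera images.
- spinner: White tube spinner with a blue band, fixed to the bench. Origin: on the bench; x axis to its back, y to its left seen from the robot, z up. Body x -100 to +85, y -150 to +150 mm, deck at z 90 mm. The lid covers x -85 to +70, y -28 to +138 mm, top at z 116 mm when shut. Its hinge line runs along y at x +70, z 92 mm. The lock ring stands on the deck to its right, axis at x -20, y -88 mm.
- lock_ring (a joint): Angle of the lock ring, rad: 0 with its white line at the red mark, 1.2 at its stop with the line at the green mark (on the side that faces the robot). Starts between 0 and 0.35, grows clockwise seen from above. It stays where it is left; friction about 0.06 N m.
- ring_grip (a point): On the axis of the black ribbed lock ring, 114 mm above the bench. The ring is a plain upright cylinder, 48 mm diameter, 32 mm high (z 92 to 124 mm), round a steel spindle with a 32 mm cap whose top is at z 130 mm. The edge of the lid is 60 mm to the left of the axis.
- lid_angle (a joint): Opening angle of the lid, rad: 0 shut, 1.047 = 60 degrees, stop at 1.5. It swings up about its back edge; a weak spring and its weight shut it from every angle (1 to 4 N at the bar holds it). A white disc at the left end of the hinge has a green tick at 60 degrees that a red pointer on the lid sweeps over.
- lid_bar (a point): Steel pull bar at the front of the lid, round, 12 mm diameter, 90 mm long between two black arms. This point: middle of the bar. Shut, it lies at x -130, y +55, z 130 mm in the spinner's frame: 200 mm before and 38 mm above the hinge line, 45 mm before the lid's front edge.
- yellow_cup: Sample cup with a yellow lid, 62 mm wide, 70 mm high, loose, a bystander; origin under its centre.
- white_cup: Sample cup with a white lid, 62 mm wide, 70 mm high, loose, a bystander; origin under its centre.
- red_vial: Brown vial with a red cap, 22 mm wide, 48 mm high, loose, a bystander; origin under its centre.
- green_vial: Brown vial with a green cap, 22 mm wide, 48 mm high, loose, a bystander; origin under its centre.
- carton: White carton, 50 x 60 x 104 mm, loose, a bystander; origin under its centre.
- timer: White bench timer, 72 x 64 x 20 mm, loose, a bystander; origin under its centre.
- lid: The clear lid in its white frame, 155 x 166 x 24 mm, with its bar. Origin: on the hinge line, mid-width; axes as the spinner's when shut, turning with the lid about y.

How it is judged (in metres and radians):
On the way, in this order (a step that is already met when the one before it is completed fails the run):
1. the lock ring is at its locked mark, the lid still shut (value of joint lock_ring above 1.1 rad and value of joint lid_angle below 0.1 rad), for 0.2 s.
2. the lid is held by its bar at 60 degrees, within 6 (value of joint lid_angle between 0.942 and 1.152 rad and contact force between the fingers and lid above 0.5 N and distance between the grasp point and lid_bar below 0.06 m), for 0.5 s.
At the end, for the whole second after the job is handed in: The lock ring stands at its locked mark (within 0.1 rad of the stop) and the lid is held still by the fingers on its pull bar at 60 degrees, within 6 degrees, through the last second (all of step 2 and value of joint lock_ring above 1.1 rad and velocity of joint lid_angle between -0.1 and 0.1 rad/s); the arm keeps its last pose, push and grip.
It fails at once if the lid is lifted before the ring is locked (value of joint lid_angle above 0.15 rad and value of joint lock_ring below 1.1 rad).
It fails at once if a bystander is moved by more than 30 mm (distance of any of yellow_cup, white_cup, red_vial, green_vial, carton, timer from where it was at the start of the episode above 0.03 m).
It also fails if it takes over 48 s, if anything falls off the work surface, if the arm or the gripper's body presses on something with over 40 N, if the wrist force passes 120 N, or if a joint passes its speed limit or range.

## Working session

There is one attempt and no reset: what is moved stays moved. The work goes in short steps, Python scripts to look and compute and a tool call to move; the robot and the scene stay as the last step left them, time stands still between calls to the robot, and variables do not carry over. Pictures are saved under pics/ and viewed, at most 10 in all, crops included, and the job is handed in when it is done.

Besides the shell and the picture viewer there is one more tool, called after ">>>" by a JSON object that holds its "api" and its "payload", one argument or row to a line. send_rows: Moves the arm, as the interface text tells. Scaled input: -1 to 1 covers 0.5 m each way for a shift and 0.5 rad each way for a turn. Its arguments: {"type":"object","properties":{"deltas":{"type":"array","items":{"type":"array"}},"grip":{"type":"number"},"grip_force":{"type":"number"}},"required":["deltas"]}

```bash
mkdir -p pics; python3 - <<'E'
from workcell import *
import cv2,numpy as np
s=state();print(s)
for c in("top","scene"):
    im=grab_frame(c);cv2.imwrite(f"pics/{c}0.png",im[...,::-1])
    k=calibration(c);print(c,np.round(k["mtx"],1).tolist(),np.round(k["R"],4).tolist(),np.round(k["t"],1).tolist())
    for l in("spinner","lock_ring","lid","lid_bar","ring_grip","carton","yellow_cup","white_cup","red_vial","green_vial","timer"):
        r=trace(c,l)
        if r:
            ys,xs=np.nonzero(r[0]["pixels"]);print(l,round(r[0]["p"],2),r[0]["bbox"],xs.mean().round(1),ys.mean().round(1))
E
```

```text
{'time_s': 0.0, 'qpos': array([ 6.33126650e+01,  1.83521208e+01,  8.97054217e+01, -1.27261664e-03,
        7.20438850e+01, -1.14426918e+00]), 'qvel': array([-0.01167079,  0.18332869, -0.02803495,  0.09443906, -0.0356575 ,
        0.05346948]), 'effort': array([ 7.74840373e-04, -4.12462807e+01, -2.31967646e+01,  7.26640876e-02,
        4.57542110e-02, -1.58470480e-04]), 'ee_pos': array([247.71195368, 518.38214505, 227.12212075]), 'ee_rot': array([-1.79898569e+02, -8.15806692e-04,  1.54457327e+02]), 'force': array([-0.48652008, -0.07050776, -0.74258029]), 'torque': array([-0.02585957, -0.02395479, -0.04376607]), 'gripper_force': 0.0, 'gripper_width': 91.20938427574261}
top [[502.1, 0.0, 317.2], [0.0, 502.1, 202.6], [0.0, 0.0, 1.0]] [[-0.0381, -0.9993, -0.0015], [-0.9784, 0.0376, -0.2033], [0.2032, -0.0063, -0.9791]] [3.5, 478.6, 1304.5]
spinner 0.96 [261.8, 126.4, 124.8, 88.4] 323.6 168.8
lock_ring 0.55 [344.9, 151.3, 22.9, 20.7] 355.6 165.0
lid 0.66 [267.9, 134.0, 69.6, 77.7] 303.3 168.7
lid_bar 0.8 [271.0, 135.0, 67.2, 81.1] 303.8 168.4
ring_grip 0.53 [349.3, 153.2, 15.3, 22.9] 355.5
[... 322 characters left out ...]
0, 0.0, 1.0]] [[0.7578, -0.6525, 0.0006], [-0.3419, -0.3979, -0.8514], [0.5558, 0.6449, -0.5246]] [-347.3, 251.1, 1192.8]
spinner 0.76 [298.8, 156.6, 130.4, 103.0] 362.0 210.6
lock_ring 0.53 [374.8, 200.5, 19.7, 17.1] 384.6 208.9
lid 0.95 [303.1, 165.9, 83.5, 45.7] 346.3 189.2
lid_bar 0.94 [304.2, 164.5, 87.2, 50.4] 346.2 189.0
ring_grip 0.82 [375.9, 200.9, 18.1, 18.1] 384.9 209.1
carton 0.97 [433.2, 240.9, 37.2, 49.1] 451.1 262.2
yellow_cup 0.69 [231.2, 195.8, 25.2, 27.0] 241.9 208.9
white_cup 0.72 [208.4, 190.6, 19.5, 25.7] 218.7 199.6
red_vial 0.71 [345.5, 290.4, 10.7, 19.6] 350.6 298.8
green_vial 0.62 [335.5, 267.1, 9.3, 23.2] 338.9 278.7
timer 0.72 [387.3, 298.9, 39.4, 28.6] 407.2 310.8
```

```bash
python3 - <<'E'
import cv2,numpy as np
a=cv2.imread("pics/top0.png")[115:285,180:460];b=cv2.imread("pics/scene0.png")[140:330,200:500]
cv2.imwrite("pics/tc.png",cv2.resize(a,(800,486),interpolation=cv2.INTER_CUBIC))
cv2.imwrite("pics/sc.png",cv2.resize(b,(800,507),interpolation=cv2.INTER_CUBIC))
E
```

```text
(no output)
```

View pics/tc.png

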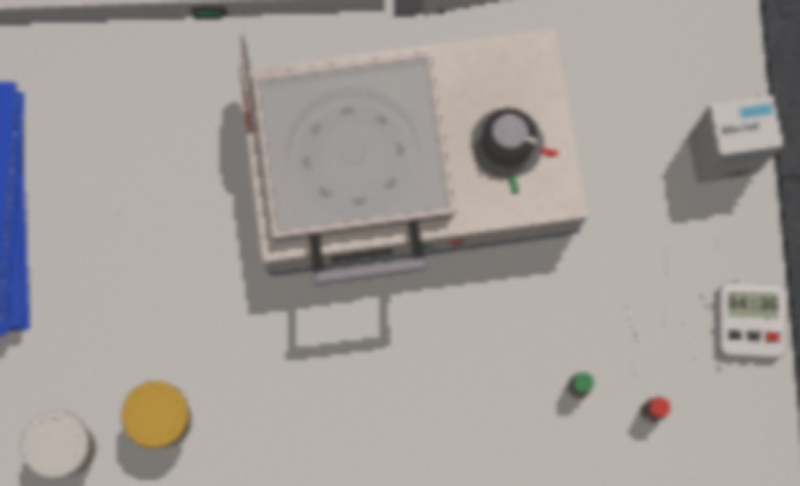

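View pics/sc.png

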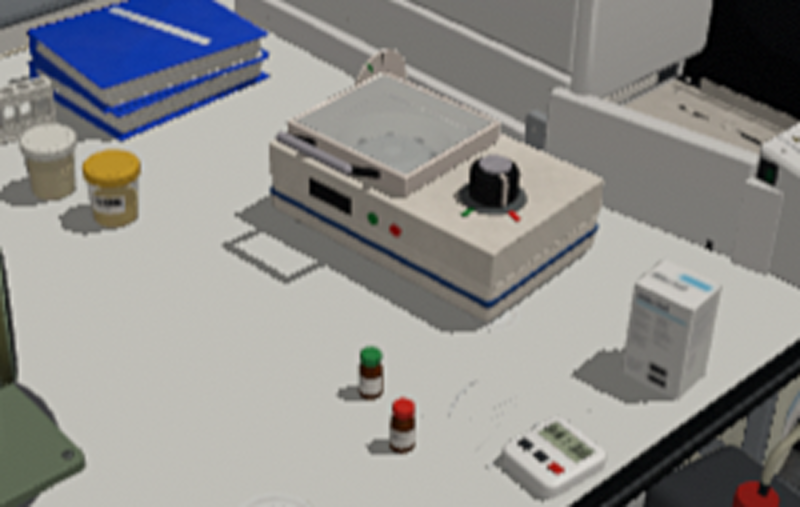

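The top crop shows the cap at (510,131), the bar running from (317,277) to (424,265), and deck corners at (555,32), (585,217) and (265,260). The ring's line is near red, at the right. The scene crop agrees: deck corners at (490,257) and (604,182), cap at (495,160).

```bash
cat > h.py <<'E'
from workcell import *
import numpy as np
from scipy.spatial.transform import Rotation as Rn
def proj(c,X):
    k=calibration(c);p=(k["R"]@np.asarray(X).T).T+k["t"];q=p@np.array(k["mtx"]).T;return q[:,:2]/q[:,2:]
def S2W(P,X): 
    X=np.atleast_2d(X);c,s=np.cos(P[2]),np.sin(P[2]);return np.c_[P[0]+c*X[:,0]-s*X[:,1],P[1]+s*X[:,0]+c*X[:,1],X[:,2]]
E
python3 - <<'E'
from h import *
from scipy.optimize import least_squares
M=np.array([[-20,-88,130],[-130,100,130],[-130,10,130],[85,-150,90],[-100,-150,90],[-100,150,90]],float)
t=np.array([[510,131],[317,276],[424,265],[555,32],[585,217],[265,260]])/2.857+[180,115]
Ms=np.array([[-20,-88,130],[85,-150,90],[-100,-150,90]],float)
s=np.array([[495,160],[604,182],[490,257]])/2.667+[200,140]
f=lambda P:np.r_[(proj("top",S2W(P,M))-t).ravel(),(proj("scene",S2W(P,Ms))-s).ravel()]
r=least_squares(f,[500,0,0],x_scale=[100,100,1],loss="soft_l1");print(r.x,np.degrees(r.x[2]));print(f(r.x).reshape(-1,2).round(1))
np.save("P.npy",r.x)
print(S2W(r.x,[[-20,-88,114],[-130,55,130],[70,55,92]]))
print(calibration("wrist"))
E
```

```text
[ 5.79125635e+02 -3.73496769e+01  9.41984552e-02] 5.397173920826753
[[ 0.8 -0.1]
 [ 1.1  0.2]
 [-1.  -0.6]
 [ 0.8 -1.3]
 [ 1.2  0.2]
 [-0.4 -0.1]
 [-1.1  0.8]
 [-1.  -1.2]
 [-0.4 -0.8]]
[[ 567.49151286 -126.84072233  114.        ]
 [ 444.52871958    5.17878937  130.        ]
 [ 643.64204062   23.99063091   92.        ]]
{'mtx': array([[309.70691629,   0.        , 320.99230441],
       [  0.        , 309.70691629, 199.39237604],
       [  0.        ,   0.        ,   1.        ]]), 'R': array([[ 0.4312206 ,  0.90224573, -0.00120245],
       [ 0.87650223, -0.41859988,  0.23773512],
       [ 0.21399215, -0.10357023, -0.97132928]]), 't': array([-574.74776306,  -27.39811799,  390.87839051])}
```

```bash
cat >> h.py <<'E'
def plan(pos,rot):
    s=state();R=Rn.from_euler("xyz",s["ee_rot"],degrees=True);T=Rn.from_euler("xyz",rot,degrees=True)
    d=R.inv().apply(np.array(pos)-s["ee_pos"]);w=(R.inv()*T).as_rotvec()
    print("shift mm",d.round(1),"norm",(d/500).round(4),"rows",np.linalg.norm(d)/50,"| turn norm",(w/.5).round(3),"rows",np.linalg.norm(w)/.15)
E
python3 - <<'E'
from h import *
plan([560,-127,225],[180,0,133])
E
```

```text
shift mm [-560.  -448.1    2.9] norm [-1.1201 -0.8963  0.0059] rows 14.34551971518943 | turn norm [ 0.    -0.     0.749] rows 2.496726895336687
```

>>> {"api": "send_rows", "payload": {
  "deltas": [
    [[-0.07, -0.056, 0], [0, 0, 0]],
    [[-0.07, -0.056, 0], [0, 0, 0]],
    [[-0.07, -0.056, 0], [0, 0, 0]],
    [[-0.07, -0.056, 0], [0, 0, 0]],
    [[-0.07, -0.056, 0], [0, 0, 0]],
    [[-0.07, -0.056, 0], [0, 0, 0]],
    [[-0.07, -0.056, 0], [0, 0, 0]],
    [[-0.07, -0.056, 0], [0, 0, 0]]
  ]
}}

```text
time_s: 2.0
ee_pos: [404.5, 194.3, 228.3]
ee_rot: [180.0, 0.0, 154.5]
force: [0.9, -0.2, 0.8]
gripper_width: 91.7
gripper_force: 0.0
```

>>> {"api": "send_rows", "payload": {
  "deltas": [
    [[-0.07, -0.056, 0], [0, 0, 0]],
    [[-0.07, -0.056, 0], [0, 0, 0]],
    [[-0.07, -0.056, 0], [0, 0, 0]],
    [[-0.07, -0.056, 0], [0, 0, 0]],
    [[-0.07, -0.056, 0], [0, 0, 0]],
    [[-0.07, -0.056, 0], [0, 0, 0]],
    [[0, 0, 0], [0, 0, 0.25]],
    [[0, 0, 0], [0, 0, 0.25]],
    [[0, 0, 0], [0, 0, 0.25]],
    [[0, 0, 0], [0, 0, 0]]
  ],
  "grip": 0.25,
  "grip_force": 15
}}

```text
time_s: 3.0
ee_pos: [521.0, -46.3, 227.9]
ee_rot: [180.0, -0.0, 133.0]
force: [-0.3, 0.0, 0.2]
gripper_width: 68.3
gripper_force: 0.0
```

```bash
cat >> h.py <<'E'
def wproj(k,X):
    X=np.atleast_2d(X);p=(k["R"]@X.T).T+k["t"];r=np.hypot(p[:,0],p[:,1]);th=np.arctan2(r,p[:,2]);f=k["mtx"][0][0]
    return np.c_[k["mtx"][0][2]+f*th*p[:,0]/r,k["mtx"][1][2]+f*th*p[:,1]/r]
E
python3 - <<'E'
from h import *
import cv2
s=state();print(s["time_s"],s["ee_pos"],s["ee_rot"],s["force"],s["gripper_width"],s["qpos"])
k=calibration("wrist");im=grab_frame("wrist");P=np.load("P.npy")
A=[0,np.pi/2,np.pi,1.5*np.pi]
pts=[[-20,-88,130],[-130,100,130],[-130,10,130],[85,-150,90],[-100,-150,90],[-100,150,90],[-85,-28,116],[70,-28,116]]+[[-20+24*np.cos(a),-88+24*np.sin(a),124] for a in A]
uv=wproj(k,S2W(P,pts));print(uv.round(1).tolist())
b=np.ascontiguousarray(im[...,::-1]);b=cv2.resize(b,(800,500))
for u in uv: cv2.drawMarker(b,tuple(int(x*1.25) for x in u),(255,0,255),0,10,1)
cv2.imwrite("pics/w1.png",b)
r=trace("wrist","lock_ring");print([(x["p"],x["bbox"]) for x in r])
E
```

```text
3.0 [521.03497219 -46.33597221 227.8956582 ] [ 1.79996292e+02 -7.69961922e-03  1.32965480e+02] [-0.33724098  0.0208609   0.1615643 ] 68.31294150264709 [-6.34652956e+00  1.36396471e+01  9.62930595e+01  8.33028981e-03
  7.00707146e+01 -4.93148489e+01]
[[299.1, 295.4], [329.0, 54.5], [262.8, 140.4], [340.8, 354.1], [211.7, 273.2], [384.4, 44.6], [281.4, 203.3], [405.7, 292.2], [319.1, 304.8], [314.4, 275.2], [279.3, 278.8], [285.5, 307.9]]
[(0.65, [278.2, 278.0, 47.2, 21.9])]
```

View pics/w1.png

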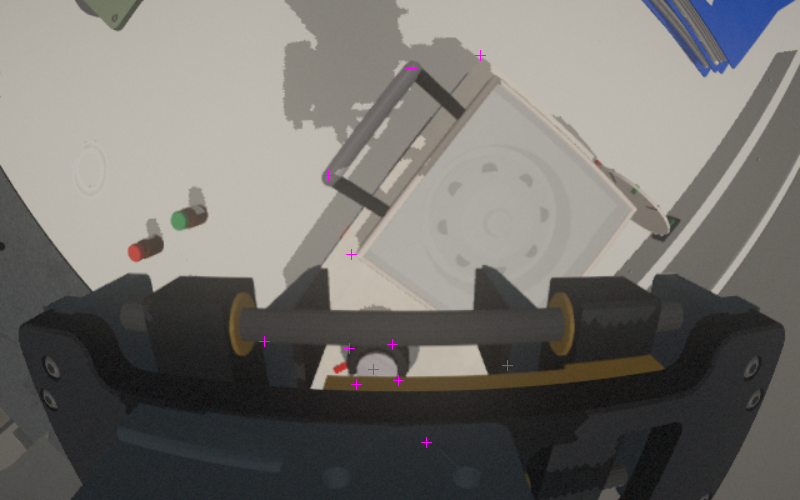

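The wrist view overlays well: bar ends at (412,68) and (328,178) sit on the markers. The cap is at (377,364) against a predicted (373,369), and the lid's front right corner at (358,256) is a few mm off. I'll refit with these points.

```bash
python3 - <<'E'
from h import *
from scipy.optimize import least_squares
k=calibration("wrist");P0=np.load("P.npy")
M=np.array([[-20,-88,130],[-130,100,130],[-130,10,130],[85,-150,90],[-100,-150,90],[-100,150,90]],float)
t=np.array([[510,131],[317,276],[424,265],[555,32],[585,217],[265,260]])/2.857+[180,115]
Mw=np.array([[-20,-88,130],[-130,100,130],[-130,10,130],[-85,-28,116]],float)
w=np.array([[377,364],[412,68],[328,178],[358,256]])/1.25
f=lambda P:np.r_[(proj("top",S2W(P,M))-t).ravel()*2.,(wproj(k,S2W(P,Mw))-w).ravel()]
r=least_squares(f,P0,x_scale=[100,100,1],loss="soft_l1");print(r.x,np.degrees(r.x[2]));print(f(r.x).reshape(-1,2).round(1))
np.save("P.npy",r.x)
g=S2W(r.x,[[-20,-88,112],[-130,55,130],[70,55,92]]);print(g)
plan([g[0,0],g[0,1],g[0,2]],[180,0,133])
E
```

```text
[ 5.79519883e+02 -3.59814185e+01  1.00181904e-01] 5.74000027460202
[[ 0.5 -0.9]
 [ 1.8  0.5]
 [-2.5 -1.4]
 [ 0.  -3.4]
 [ 1.7 -0.6]
 [-1.2  0.2]
 [-1.2  4. ]
 [ 0.  -0.2]
 [ 1.3 -2.2]
 [-4.  -1.6]]
[[ 568.4214309  -125.54047375  112.        ]
 [ 444.6709115     5.74093753  130.        ]
 [ 643.66810925   25.74381955   92.        ]]
shift mm [-90.3 -19.7 116. ] norm [-0.1807 -0.0393  0.232 ] rows 2.9666113863962913 | turn norm [0.    0.    0.004] rows 0.014178829547259134
```

>>> {"api": "send_rows", "payload": {
  "deltas": [
    [[-0.09, -0.02, 0], [0, 0, 0]],
    [[-0.09, -0.02, 0], [0, 0, 0]],
    [[0, 0, 0.06], [0, 0, 0]],
    [[0, 0, 0.06], [0, 0, 0]],
    [[0, 0, 0.04], [0, 0, 0]],
    [[0, 0, 0.04], [0, 0, 0]],
    [[0, 0, 0.03], [0, 0, 0]],
    [[0, 0, 0], [0, 0, 0]]
  ]
}}

```text
time_s: 3.9
ee_pos: [566.3, -125.1, 110.8]
ee_rot: [-179.9, -0.2, 133.1]
force: [0.4, 0.1, -0.2]
gripper_width: 68.5
gripper_force: 0.0
```

>>> {"api": "send_rows", "payload": {
  "deltas": [
    [[0, 0, 0], [0, 0, 0]],
    [[0, 0, 0], [0, 0, 0]],
    [[0, 0, 0], [0, 0, 0]],
    [[0, 0, 0], [0, 0, 0]],
    [[0, 0, 0], [0, 0, 0]],
    [[0, 0, 0], [0, 0, 0]]
  ],
  "grip": 1,
  "grip_force": 15
}}

```text
time_s: 4.5
ee_pos: [568.8, -125.5, 114.1]
ee_rot: [179.9, 0.1, 133.0]
force: [2.3, 2.1, 5.3]
gripper_width: 47.8
gripper_force: 15.0
```

>>> {"api": "send_rows", "payload": {
  "deltas": [
    [[0, 0, 0], [0, 0, 0.2]],
    [[0, 0, 0], [0, 0, 0.2]],
    [[0, 0, 0], [0, 0, 0.2]],
    [[0, 0, 0], [0, 0, 0.2]],
    [[0, 0, 0], [0, 0, 0.2]],
    [[0, 0, 0], [0, 0, 0.2]],
    [[0, 0, 0], [0, 0, 0.2]],
    [[0, 0, 0], [0, 0, 0.2]],
    [[0, 0, 0], [0, 0, 0]]
  ]
}}

```text
time_s: 5.4
ee_pos: [569.3, -125.3, 114.1]
ee_rot: [179.8, -0.0, 87.1]
force: [4.1, 3.9, 5.6]
gripper_width: 47.3
gripper_force: 15.0
```

```bash
python3 - <<'E'
from h import *
import cv2
s=state();print(s["time_s"],s["ee_pos"],s["ee_rot"],s["force"],s["torque"],s["gripper_width"])
im=grab_frame("top");a=im[130:200,310:410,::-1]
im=grab_frame("scene");b=im[180:240,350:450,::-1]
cv2.imwrite("pics/r1.png",np.hstack([cv2.resize(a,(400,280),interpolation=3),cv2.resize(b,(400,280),interpolation=3)]))
E
```

```text
5.4 [ 569.32371237 -125.29322087  114.08566942] [ 1.79767639e+02 -3.71841888e-02  8.70923779e+01] [4.10227885 3.88721449 5.60932491] [ 0.52542378 -0.46765482 -0.05817931] 47.32308270418742
```

View pics/r1.png

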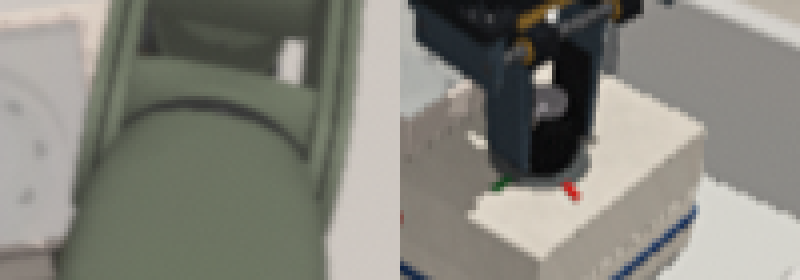

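The arm hides the ring from above. In the scene crop the fingers hold the ring, and the 0.058 N m wrist torque matches ring friction. I'll keep turning to the stop.

>>> {"api": "send_rows", "payload": {
  "deltas": [
    [[0, 0, 0], [0, 0, 0.1]],
    [[0, 0, 0], [0, 0, 0.1]],
    [[0, 0, 0], [0, 0, 0.1]],
    [[0, 0, 0], [0, 0, 0]]
  ]
}}

```text
time_s: 5.9
ee_pos: [569.4, -125.3, 114.1]
ee_rot: [179.8, -0.1, 78.6]
force: [3.2, 3.6, 5.3]
gripper_width: 47.7
gripper_force: 15.0
```

```bash
python3 -c "
from h import *
s=state();print(s['ee_rot'],s['torque'],s['force'])"
```

```text
[ 1.79763257e+02 -7.21708972e-02  7.85599160e+01] [ 0.51189124 -0.44485573 -0.07913099] [3.15587459 3.57593568 5.28770645]
```

>>> {"api": "send_rows", "payload": {
  "deltas": [
    [[0, 0, 0], [0, 0, 0.1]],
    [[0, 0, 0], [0, 0, 0.1]],
    [[0, 0, 0], [0, 0, 0]]
  ]
}}

```text
time_s: 6.2
ee_pos: [569.5, -125.3, 114.1]
ee_rot: [179.8, -0.1, 72.8]
force: [3.9, 2.7, 4.6]
gripper_width: 47.5
gripper_force: 15.0
```

```bash
python3 -c "
from h import *
s=state();print(s['ee_rot'],s['torque'],s['force'])"
```

```text
[ 1.79765641e+02 -9.67225385e-02  7.28311998e+01] [ 0.50764054 -0.4847629  -0.07283219] [3.88416325 2.69840152 4.58885309]
```

>>> {"api": "send_rows", "payload": {
  "deltas": [
    [[0, 0, 0], [0, 0, 0.1]],
    [[0, 0, 0], [0, 0, 0.1]],
    [[0, 0, 0], [0, 0, 0.1]],
    [[0, 0, 0], [0, 0, 0]]
  ]
}}

```text
time_s: 6.6
ee_pos: [569.3, -126.0, 113.9]
ee_rot: [179.8, -0.0, 64.3]
force: [4.0, 1.4, 5.3]
gripper_width: 47.1
gripper_force: 15.0
```

```bash
python3 -c "
from h import *
s=state();print(s['ee_rot'],s['torque'],s['force'])"
```

```text
[ 1.79769157e+02 -3.52186743e-02  6.43466842e+01] [ 0.06422899 -0.59793538  0.21984324] [4.0220939  1.35399356 5.2948152 ]
```

>>> {"api": "send_rows", "payload": {
  "deltas": [
    [[0, 0, 0], [0, 0, 0.1]],
    [[0, 0, 0], [0, 0, 0]],
    [[0, 0, 0], [0, 0, 0]]
  ]
}}

```text
time_s: 6.9
ee_pos: [569.3, -126.0, 113.8]
ee_rot: [179.8, -0.1, 61.5]
force: [5.0, 0.9, 5.1]
gripper_width: 47.4
gripper_force: 15.0
```

>>> {"api": "send_rows", "payload": {
  "deltas": [
    [[0, 0, 0], [0, 0, 0]],
    [[0, 0, 0], [0, 0, 0]],
    [[0, 0, 0], [0, 0, 0]],
    [[0, 0, 0], [0, 0, 0]],
    [[0, 0, -0.03], [0, 0, 0]],
    [[0, 0, -0.06], [0, 0, 0]],
    [[0, 0, -0.09], [0, 0, 0]],
    [[0, 0, -0.09], [0, 0, 0]],
    [[0, 0, 0], [0, 0, 0]]
  ],
  "grip": 0.28
}}

```text
time_s: 7.8
ee_pos: [570.6, -126.4, 254.6]
ee_rot: [179.3, -0.2, 61.4]
force: [0.1, -0.7, -0.4]
gripper_width: 65.6
gripper_force: 0.0
```

```bash
python3 - <<'E'
from h import *
import cv2
s=state();print(s["time_s"],s["ee_pos"],s["ee_rot"],s["force"],s["torque"],s["gripper_width"],s["qpos"])
b=grab_frame("scene")[160:240,290:450,::-1]
cv2.imwrite("pics/r2.png",cv2.resize(b,(800,400),interpolation=3))
E
```

```text
7.8 [ 570.61392266 -126.40833561  254.63578226] [179.29796677  -0.18886938  61.36095161] [ 0.14903834 -0.71723094 -0.36094804] [-0.09267859  0.05244356  0.02614426] 65.57280891618834 [-1.36187508e+01  1.79395667e+01  8.63083302e+01  4.83646699e-04
  7.50251091e+01  1.50213327e+01]
```

View pics/r2.png

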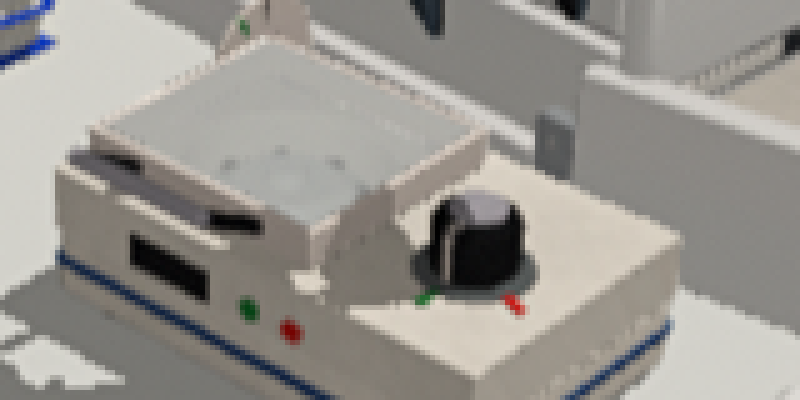

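The scene crop shows the white line at about x=449 (y 215–275), the green mark at (425,300) and red at (513,303). I'll check the angle by projection.

```bash
python3 - <<'E'
from h import *
P=np.load("P.npy")
for th in(0,.8,.9,1.0,1.1,1.2,1.3):
    a=np.radians(248.75)-th;c,s=np.cos(a),np.sin(a)
    u=proj("scene",S2W(P,[[-20+24.3*c,-88+24.3*s,96],[-20+24.3*c,-88+24.3*s,124],[-20+34*c,-88+34*s,90],[-20-24*s,-88+24*c,110],[-20,-88,130]]))
    print(th,((u-[290,160])*5).round(0).tolist())
E
```

```text
0 [[492.0, 280.0], [495.0, 234.0], [501.0, 298.0], [508.0, 224.0], [472.0, 202.0]]
0.8 [[456.0, 280.0], [459.0, 235.0], [450.0, 299.0], [514.0, 243.0], [472.0, 202.0]]
0.9 [[451.0, 279.0], [455.0, 234.0], [444.0, 298.0], [512.0, 245.0], [472.0, 202.0]]
1.0 [[447.0, 278.0], [450.0, 233.0], [438.0, 296.0], [511.0, 248.0], [472.0, 202.0]]
1.1 [[443.0, 277.0], [446.0, 232.0], [432.0, 294.0], [508.0, 250.0], [472.0, 202.0]]
1.2 [[439.0, 275.0], [442.0, 230.0], [427.0, 292.0], [506.0, 251.0], [472.0, 202.0]]
1.3 [[436.0, 273.0], [439.0, 228.0], [422.0, 289.0], [503.0, 253.0], [472.0, 202.0]]
```

```bash
python3 - <<'E'
from h import *
P=np.load("P.npy");b=S2W(P,[[-130,55,125]])[0];print(b)
plan([b[0],b[1],230],[180,0,95.7])
E
```

```text
[444.6709115    5.74093753 125.        ]
shift mm [  56.  -172.4   20.2] norm [ 0.112  -0.3449  0.0404] rows 3.6487144148576025 | turn norm [ 1.400e-02  1.000e-03 -1.199e+00] rows 3.996300816481142
```

>>> {"api": "send_rows", "payload": {
  "deltas": [
    [[0.028, -0.086, 0.005], [0, 0, 0]],
    [[0.028, -0.086, 0.005], [0, 0, 0]],
    [[0.028, -0.086, 0.015], [0, 0, 0]],
    [[0.028, -0.087, 0.015], [0, 0, 0]],
    [[0, 0, 0], [0, 0, -0.24]],
    [[0, 0, 0], [0, 0, -0.24]],
    [[0, 0, 0], [0, 0, -0.24]],
    [[0, 0, 0], [0, 0, -0.24]],
    [[0, 0, 0], [0, 0, -0.24]],
    [[0, 0, 0], [0, 0, 0]]
  ],
  "grip": 0.5,
  "grip_force": 25
}}

```text
time_s: 8.85
ee_pos: [442.0, 6.2, 226.4]
ee_rot: [-179.8, -0.0, 95.7]
force: [0.1, 0.2, 1.1]
gripper_width: 45.7
gripper_force: 0.0
```

```bash
python3 - <<'E'
from h import *
import cv2
s=state();print(s["time_s"],s["ee_pos"],s["ee_rot"],s["gripper_width"],s["qpos"])
k=calibration("wrist");P=np.load("P.npy");w=grab_frame("wrist");t=grab_frame("top");c=grab_frame("scene")
pts=[[-130,100,130],[-130,10,130],[-130,55,130],[-85,-28,116],[-85,138,116],[-20,-88,130]];uv=wproj(k,S2W(P,pts));print(uv.round().tolist())
b=w[...,::-1].copy()
for u in uv: cv2.drawMarker(b,tuple(int(x) for x in u),(255,0,255),0,8,1)
b=cv2.resize(b,(800,500))[:320]
u=proj("top",S2W(P,[[-20,-88,124]]))[0].astype(int);print(u)
q=cv2.resize(t[u[1]-17:u[1]+18,u[0]-25:u[0]+25,::-1],(400,280),interpolation=3)
q2=cv2.resize(c[190:225,360:410,::-1],(400,280),interpolation=3)
cv2.imwrite("pics/g1.png",np.vstack([b,np.hstack([q,q2])]))
E
```

```text
8.85 [441.98834851   6.1666358  226.36239422] [-1.79790318e+02 -2.21550477e-02  9.57248239e+01] 45.6763246740183 [-6.90420998e-01  6.42692104e+00  1.05692014e+02 -1.52214995e-03
  6.80919096e+01 -6.41471489e+00]
[[324.0, 152.0], [324.0, 254.0], [324.0, 205.0], [369.0, 283.0], [376.0, 108.0], [427.0, 334.0]]
[358 161]
```

View pics/g1.png

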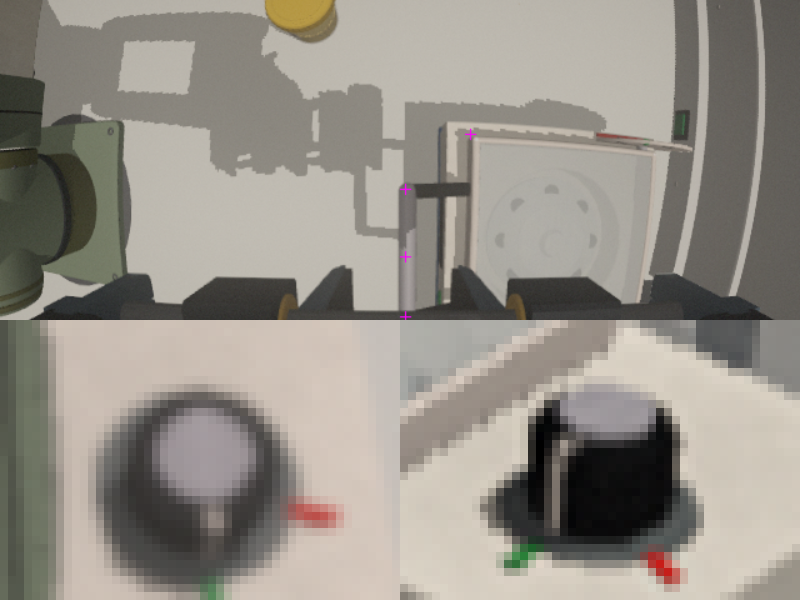

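The wrist view puts the bar on its markers at column 405. The top crop shows the line at (215,515) just above the green mark (211,590), and the scene crop shows the line from (568,440) to (553,525). I'll compare both with the projection.

```bash
python3 - <<'E'
from h import *
P=np.load("P.npy");o=np.array([358-25,161-17])
for th in(.9,1.0,1.1,1.2):
    a=np.radians(248.75)-th;c,s=np.cos(a),np.sin(a);X=[[-20+24*c,-88+24*s,124],[-20+24*c,-88+24*s,94],[-20+34*c,-88+34*s,90],[-20,-88,130]]
    print(th,((proj("top",S2W(P,X))-o)*8).round().tolist(),((proj("scene",S2W(P,X))-[360,190])*8+[400,0]).round().tolist())
b=S2W(P,[[-130,55,125]])[0];plan([b[0],b[1],125],[180,0,95.7])
E
```

```text
0.9 [[237.0, 201.0], [229.0, 226.0], [242.0, 255.0], [206.0, 131.0]] [[568.0, 134.0], [562.0, 212.0], [550.0, 237.0], [595.0, 84.0]]
1.0 [[231.0, 204.0], [223.0, 228.0], [232.0, 259.0], [206.0, 131.0]] [[561.0, 132.0], [555.0, 210.0], [541.0, 234.0], [595.0, 84.0]]
1.1 [[223.0, 206.0], [216.0, 230.0], [222.0, 262.0], [206.0, 131.0]] [[554.0, 130.0], [549.0, 207.0], [532.0, 231.0], [595.0, 84.0]]
1.2 [[216.0, 207.0], [209.0, 232.0], [212.0, 264.0], [206.0, 131.0]] [[548.0, 127.0], [543.0, 205.0], [523.0, 227.0], [595.0, 84.0]]
shift mm [ -0.7   2.2 102.1] norm [-0.0013  0.0044  0.2042] rows 2.04245492497143 | turn norm [-0.004 -0.001 -0.003] rows 0.016605807343120154
```

Both views put the ring at about 1.2 rad, so it is locked. Next I descend onto the bar and grip it.

>>> {"api": "send_rows", "payload": {
  "deltas": [
    [[0, 0.004, 0.07], [0, 0, 0]],
    [[0, 0, 0.07], [0, 0, 0]],
    [[0, 0, 0.04], [0, 0, 0]],
    [[0, 0, 0.024], [0, 0, 0]],
    [[0, 0, 0], [0, 0, 0]],
    [[0, 0, 0], [0, 0, 0]]
  ]
}}

```text
time_s: 9.6
ee_pos: [445.3, 6.4, 126.0]
ee_rot: [-180.0, -0.0, 95.7]
force: [0.3, 0.6, 0.5]
gripper_width: 45.7
gripper_force: 0.0
```

>>> {"api": "send_rows", "payload": {
  "deltas": [
    [[0, 0, 0], [0, 0, 0]],
    [[0, 0, 0], [0, 0, 0]],
    [[0, 0, 0], [0, 0, 0]],
    [[0, 0, 0], [0, 0, 0]],
    [[0, 0, 0], [0, 0, 0]],
    [[0, 0, 0], [0, 0, 0]],
    [[0, 0, 0], [0, 0, 0]]
  ],
  "grip": 1,
  "grip_force": 25
}}

```text
time_s: 10.3
ee_pos: [445.3, 6.4, 126.0]
ee_rot: [180.0, -0.0, 95.7]
force: [0.3, 0.7, 0.6]
gripper_width: 11.4
gripper_force: 25.0
```

```bash
python3 - <<'E'
from h import *
s=state();print(s["ee_pos"],s["ee_rot"],s["force"],s["gripper_width"])
# arc: tool vertical; world x',z steps of 0.05*... tool y=+x', tool z=-z
r=np.hypot(200,38);a0=np.arctan2(38,-200);n=16
a=a0-np.linspace(0,np.radians(60),n+1);X=np.c_[r*np.cos(a),r*np.sin(a)];d=np.diff(X,axis=0)
print((np.c_[d[:,0],-d[:,1]]/500).round(4).tolist())
R=Rn.from_euler("xyz",s["ee_rot"],degrees=True).as_matrix();print("tool y",R[:,1])
E
```

```text
[445.31022405   6.43172338 126.03601323] [ 1.79978249e+02 -2.88312449e-03  9.57296482e+01] [0.27954671 0.74819568 0.60200347] 11.415663262628499
[[0.0058, -0.026], [0.0075, -0.0256], [0.0092, -0.025], [0.0108, -0.0244], [0.0124, -0.0236], [0.0139, -0.0227], [0.0153, -0.0218], [0.0167, -0.0207], [0.018, -0.0196], [0.0193, -0.0184], [0.0204, -0.0171], [0.0215, -0.0157], [0.0225, -0.0143], [0.0234, -0.0128], [0.0242, -0.0112], [0.0249, -0.0096]]
tool y [9.95003973e-01 9.98346104e-02 3.79626182e-04]
```

>>> {"api": "send_rows", "payload": {
  "deltas": [
    [[0, 0.006, -0.026], [0, 0, 0]],
    [[0, 0.0075, -0.0256], [0, 0, 0]],
    [[0, 0.009, -0.025], [0, 0, 0]],
    [[0, 0.011, -0.0244], [0, 0, 0]],
    [[0, 0.0124, -0.0236], [0, 0, 0]],
    [[0, 0.014, -0.0227], [0, 0, 0]],
    [[0, 0.0153, -0.0218], [0, 0, 0]],
    [[0, 0.0167, -0.0207], [0, 0, 0]],
    [[0, 0, 0], [0, 0, 0]]
  ]
}}

```text
time_s: 11.2
ee_pos: [488.3, 10.7, 221.2]
ee_rot: [-179.6, -0.0, 95.7]
force: [-6.8, -0.6, 2.4]
gripper_width: 11.4
gripper_force: 25.0
```

>>> {"api": "send_rows", "payload": {
  "deltas": [
    [[0, 0.018, -0.0196], [0, 0, 0]],
    [[0, 0.0193, -0.0184], [0, 0, 0]],
    [[0, 0.0204, -0.0171], [0, 0, 0]],
    [[0, 0.0215, -0.0157], [0, 0, 0]],
    [[0, 0.0225, -0.0143], [0, 0, 0]],
    [[0, 0.0234, -0.0128], [0, 0, 0]],
    [[0, 0.0242, -0.0112], [0, 0, 0]],
    [[0, 0.0249, -0.0096], [0, 0, 0]],
    [[0, 0, 0], [0, 0, 0]],
    [[0, 0, 0], [0, 0, 0]]
  ]
}}

```text
time_s: 12.2
ee_pos: [576.8, 19.6, 282.2]
ee_rot: [-180.0, 0.0, 95.7]
force: [-5.8, -0.6, 9.2]
gripper_width: 11.5
gripper_force: 25.0
```

>>> {"api": "send_rows", "payload": {
  "deltas": [
    [[0, 0, 0], [0, 0, 0]],
    [[0, 0, 0], [0, 0, 0]],
    [[0, 0, 0], [0, 0, 0]],
    [[0, 0, 0], [0, 0, 0]]
  ]
}}

```text
time_s: 12.6
ee_pos: [576.5, 19.6, 282.1]
ee_rot: [-180.0, 0.0, 95.7]
force: [-4.8, -0.2, 10.1]
gripper_width: 11.7
gripper_force: 25.0
```

```bash
python3 - <<'E'
from h import *
import cv2
s=state();P=np.load("P.npy");print(s["time_s"],s["ee_pos"],s["ee_rot"],s["force"],s["gripper_width"],s["gripper_force"])
g=s["ee_pos"]+[0,0,5];h=S2W(P,[[70,55,92]])[0];d=g-h;x=d[0]*np.cos(P[2])+d[1]*np.sin(P[2])
print("lid deg",169.24-np.degrees(np.arctan2(d[2],x)),"r",np.hypot(x,d[2]))
a=grab_frame("scene");cv2.imwrite("pics/f1.png",cv2.resize(a[90:250,260:460,::-1],(750,600),interpolation=3))
E
```

```text
12.6 [576.46400817  19.59579728 282.1168176 ] [-1.79966020e+02  5.78690191e-03  9.57331110e+01] [-4.75017267 -0.15209777 10.14772342] 11.685949076009067 25.00198870897293
lid deg 60.161825377087055 r 206.45676751449918
```

View pics/f1.png

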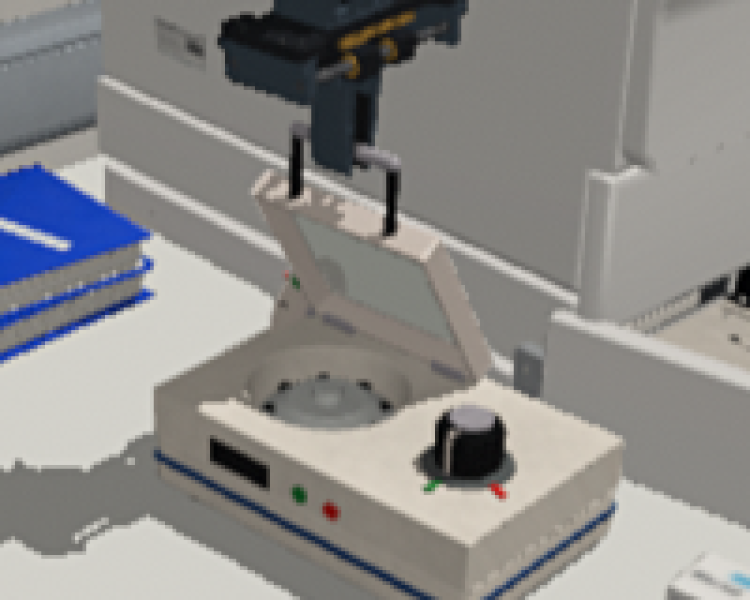

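The lid is open at about 60°, with the red pointer at the green tick near (292,282). The fingers hold the bar and the ring line stands near green, so I'll hand in.

```bash
python3 -c "
from workcell import *
print(job_done())"
```

```text
the job is handed in; nothing more can be done
None
```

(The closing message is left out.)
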